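# Corner check of the clay scale

## Robot

A 6-joint arm with a two-finger parallel gripper is mounted at the origin on the work surface. World frame = base frame: x ahead of the robot, y to its left, z up, the work surface at z = 0. Lengths are in mm, angles in rad, forces in N, time in s.
With the tool pointing down it reaches from about 350 to 975 mm from the base axis. Payload 4.9 kg.
Tool frame: the origin (TCP) lies at the very end of the fingers, on their centre line; the grasp point (between the pads) lies 19 mm behind it (manip.grip_depth is the z of the grasp point in the tool frame, in mm); z points along the fingers, x is the direction in which the jaws open and shut, and the axes are right-handed (so a half turn about z gives the same grasp; the last joint's range is limited). The gripper opens to 85 mm and grips with 20 to 120 N. Pads are 22 mm wide; open, the fingers measure 114 mm over their backs; the gripper's body (76 mm by 85 mm) begins 54 mm behind the grasp point. The pads swing forward as they close: fully open they stand 13 mm farther back than shut.
Start: joints at [1.008, 0.053, 1.613, -0, 1.476, -0.119], TCP at [268.346, 564.439, 200.704] pointing down, gripper open.
Joint ranges: [-3.01, 3.01], [-1.01, 2.22], [0.06, 2.58], [-1.02, 4.17], [0.09, 2.62], [-3.14, 3.14]. Speed limits (rad/s): [2.57, 2.57, 3.14, 3.14, 3.14, 3.14].

## Interface

Orientations are given as [roll, pitch, yaw] about the fixed x, y, z axes, in that order (R = Rz(yaw) Ry(pitch) Rx(roll)).
In Python, from rig import manip gives the robot as it stands.
- The arm moves only by the tool carry_out, never from a script. Its argument "steps" is a list of rows, each a list of 4 numbers: the shift along the tool's x, y, z in m, then the turn about the tool's z in rad. A call has 1 to 8 rows; each row shifts and turns the commanded pose from where the row before left it, along the tool's axes as they then stand; what a row does not reach is not made up. A row lasts 1/12 s, in which the tool goes at most 41.7 mm and 7.16 degrees, less where a joint would pass 70% of its speed; a pose out of reach is approached as far as the arm can. A call is refused whole if a number of a shift passes 0.0417 or a number of a turn 0.125, either way. A call with a gripper value outside its range is refused whole. "fingers" is the opening in per cent of the stroke, from 0 (shut) to 100 (fully open), set as the call begins (left out, the last holds). The fingers move at their own pace and stop on an object; the grip force is fixed at half the most. Time passes only in rows, so rows that do not move let the fingers close. It gives the time, the measured TCP pose, the force and the opening at its end, in the units of the state.
- manip.state(): the state, without advancing time (a new reading comes with each control period).
- manip.camera(name): name is "scene" or "top" or "wrist"; returns a dict with "frame" (400x640x3 uint8, red, green, blue), "vertical_fov" (degrees; the focal length in pixels is half the picture's height over the tangent of half this angle, whatever the lens; pixels are square), "cx", "cy" (the principal point, pixels), "rvec" (rotation vector, rad) and "tvec" (3), from world to camera coordinates, as OpenCV has them. Camera axes: x right, y down, z forward; pixel columns grow to the right and rows downward; lengths in mm; the calibration is good to about 2 mm. A picture is of the moment at which its call begins. There is no depth.
- manip.hand_in(): hands the job in, once; it reports no verdict.
The state is a dict: "time_s": time; "joint_positions": joint angles; "dq": joint speeds; "tau": joint torques, N m; "position": TCP position; "tool_rot": TCP orientation; "wrist_force": force on the tool from outside, world axes, zero at the start; "moment": the same for the moment, N m; "gripper_width": finger opening in mm.
Only numpy, scipy, OpenCV 4.12 (cv2) and the standard library are available. Lean on these libraries where they do the work, as an engineer would, in place of code of your own. Each camera call takes 0.05 s, during which the arm holds its last target. There are 200 camera calls.

## Task

Before clay is weighed, give the bench scale its corner check, to see that the platform rides freely: with the fingertips, press down on the platform's rubber corner rest that is beside the dial on the left as one faces the dial, until the pointer stands at the marker tab on the dial's rim (to within a division), hold it there for at least half a second, then let go so that the platform comes all the way up and the pointer returns to zero. Then do the same on the diagonally opposite corner rest. Do not run the pointer more than two divisions past the marker, do not shift, tip or lift the scale, and do not move the cup, the jar or the brush.

Things in the scene. Friction and masses are not known exactly. Their poses are not given: they have to be found in the camera images.
- scale: 2 kg bench scale, 3.2 kg, loose on rubber feet: green steel housing, own x -85 to +225, y -85 to +85 mm, 135 mm high, front sloping down under the dial. Origin on the bench under the centre of the square steel platform (180 x 180 mm, top at 171 mm when up); own x points to the dial's side (roughly away from the robot), y to the right of someone who faces the dial, z up
- dial: white round dial, 150 mm across with its steel rim, 20 equal divisions of 100 g, every fifth mark long, 270 degrees for 2 kg, gap at the bottom; under a clear flat window. Origin: centre of its back, at own x 160, z 82 mm of the scale; z square out of its face (39 degrees from vertical, towards the dial's side), x down the slope, y to the right as one faces it
- platform (a joint): how far the platform is pressed down, m: 0 up (rest), 0.024 at the 2 kg end of the dial, stop at 0.027. Straight vertical travel wherever it is pressed; lightly damped, spring about 820 N/m with a slight preload (about 8 to 13 N hold it at the marker); it rises by itself when let go
- pointer (a joint): angle of the black pointer, rad, growing clockwise as one faces the dial: 0 at the zero mark (bottom left), 4.712 at 2 kg (bottom right). Geared to the platform: 196.3 rad per m of travel, so one division (0.236 rad) is 1.2 mm
- marker (a joint): angle of the marker tab, rad, same zero and sense as the pointer; set somewhere between 1.9 and 3.1, and it stays where it is. The pointer is at the marker when both angles are equal
- pointer_tip (a point): tip of the pointer, 55 mm from the dial's centre, 8 mm out from the dial's origin plane
- marker_spot (a point): where the pointer's tip stands when it is at the marker: 55 mm from the dial's centre, 9 mm inward of the point of the marker. The marker is a small black tab (14 x 16 mm) clipped on the dial's steel rim with a short point inward. Its axes: x outward along the dial's radius, z square out of the dial, so -y is clockwise
- pad_front_left: black rubber corner rest on the platform (one of four), 36 x 36 x 4 mm, origin at the centre of its underside: top face 4 mm above it, about 175 mm above the bench when up; goes down with the platform. THE FIRST TO PRESS: beside the dial, on the left as one faces the dial, at own x +68, y -68 mm of the scale
- pad_back_right: black rubber corner rest on the platform (one of four), 36 x 36 x 4 mm, origin at the centre of its underside: top face 4 mm above it, about 175 mm above the bench when up; goes down with the platform. THE SECOND TO PRESS: away from the dial, on the right as one faces the dial, at own x -68, y +68 mm of the scale
- cup: unglazed terracotta cup, 76 mm across the rim, 85 mm high, open, loose; origin at the centre of its underside, z up. Bystander
- jar: white glaze jar with a black lid, 62 mm across, 75 mm high, loose; origin at the centre of its underside, z up. Bystander
- brush: brush with a wooden handle, 190 mm long, lying on the bench along its own x, loose. Bystander

How it is judged:
By the outcome, as a careful person would: the job done as asked, in the order asked, and still so for the second after the job is handed in, with the robot touching nothing.
It also fails if it takes over 54 s, if anything falls off the work surface, if the arm or the gripper's body presses on something with over 40 N, if the wrist force passes 120 N, or if a joint passes its speed limit or range.

## Working session

There is one attempt and no reset: what is moved stays moved. The work goes in short steps, Python scripts to look and compute and a tool call to move; the robot and the scene stay as the last step left them, time stands still between calls to the robot, and variables do not carry over. Pictures are saved under pics/ and viewed, about 8 in all and at most 12, crops included, and the job is handed in when it is done.

Besides the shell and the picture viewer there is one more tool, called after ">>>" as name(argument=value, ...), one argument or row to a line, values as JSON. carry_out: Moves the arm, as the interface text tells. Its arguments: {"type":"object","properties":{"steps":{"type":"array","items":{"type":"array","items":{"type":"number"}}},"fingers":{"type":"number"}},"required":["steps"]}

```bash
mkdir -p pics; ls; cat > h.py <<'E'
import numpy as np, cv2
from rig import manip
def cam(n):
    c=manip.camera(n); f=200/np.tan(np.radians(c["vertical_fov"])/2)
    c["K"]=np.array([[f,0,c["cx"]],[0,f,c["cy"]],[0,0,1.]]); c["R"]=cv2.Rodrigues(np.array(c["rvec"],float))[0]; c["t"]=np.array(c["tvec"],float).ravel(); return c
def save(c,n): cv2.imwrite(f"pics/{n}.png",c["frame"][:,:,::-1])
def onz(c,uv,z):
    d=c["R"].T@np.linalg.solve(c["K"],[uv[0],uv[1],1]); o=-c["R"].T@c["t"]
    return o+d*(z-o[2])/d[2]
def proj(c,P): return cv2.projectPoints(np.array(P,float).reshape(-1,3),c["R"],c["t"],c["K"],None)[0].reshape(-1,2)
E
python3 - <<'E'
from h import *
import pickle
for n in("scene","top"):
    c=cam(n);save(c,n+"1");pickle.dump(c,open(n+"1.pkl","wb"));print(n,-c["R"].T@c["t"],c["K"][0,0])
print(manip.state())
E
```

```text
pics
scene [1351.46373097  346.8012159  1030.01754911] 488.50730258822233
top [ 427.29425226   15.6008925  1177.3298437 ] 421.7518467862669
{'time_s': 0.1, 'joint_positions': array([ 1.00798174e+00,  5.32575980e-02,  1.61417513e+00,  1.72477819e-05,
        1.47600891e+00, -1.18989006e-01]), 'dq': array([ 0.00041583, -0.0016996 , -0.00265358, -0.00132486,  0.00025398,
       -0.00129758]), 'tau': array([ 1.82335002e-04, -3.94903600e+01, -3.71360958e+01, -1.31893926e-04,
        3.96263422e-03,  2.08661027e-05]), 'position': array([268.02397351, 563.91680508, 199.59561098]), 'tool_rot': array([-3.14135612e+00,  1.83387803e-03,  1.12696931e+00]), 'wrist_force': array([ 0.10320566, -1.05809077, -0.35625967]), 'moment': array([-0.01483663, -0.03058274,  0.01475816]), 'gripper_width': 85.24629531375885}
```

View pics/scene1.png

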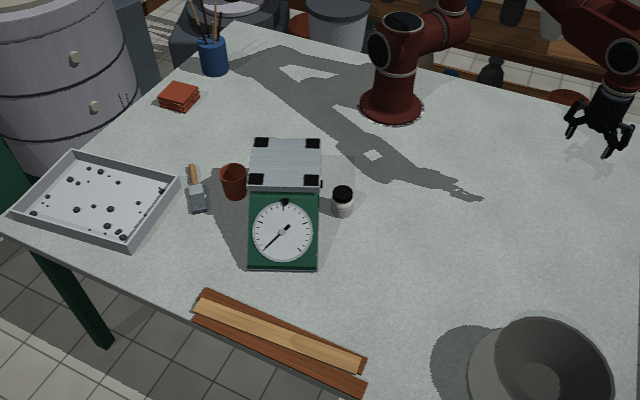

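View pics/top1.png

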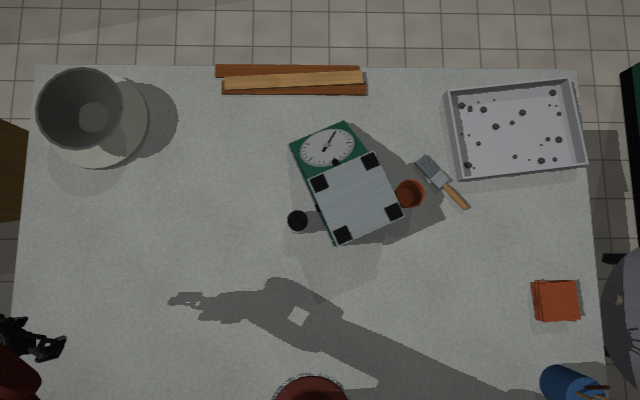

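The scene view shows the dial face-on: the hub is near (283,232), the pointer runs to bottom left at zero, and the marker is near (285,202). The front-left pad is at (256,181). In the top view that pad is at about (371,161) and the back-right pad at about (343,235). The cup is at (409,193), the jar at (297,221).

```bash
cat > dial.py <<'E'
from h import *
A=np.radians(39)
def T(p,S): # scale own -> world
    x,y,th=p; c,s=np.cos(th),np.sin(th); S=np.atleast_2d(S)
    # own y right as one faces dial; z up; own x to dial => y = z cross x (right-handed)
    return np.c_[x+c*S[:,0]-s*S[:,1], y+s*S[:,0]+c*S[:,1], S[:,2]]
def D(d): # dial -> own ; x down slope, z out
    d=np.atleast_2d(d); ex=np.array([np.cos(A),0,-np.sin(A)]); ez=np.array([np.sin(A),0,np.cos(A)])
    return np.array([160,0,82])+d[:,:1]*ex+d[:,1:2]*[0,1,0]+d[:,2:]*ez
def ang(a,r,z): # pointer angle a, 0 bottom-left, clockwise
    b=a+np.radians(45) # from down (x), clockwise facing: down->left(-y)->up
    return np.c_[r*np.cos(b),-r*np.sin(b),z+0*b]
E
python3 - <<'E'
from dial import *
import pickle
from scipy.optimize import least_squares
S=pickle.load(open("scene1.pkl","rb"));Tt=pickle.load(open("top1.pkl","rb"))
def pad(c,uv,r=14):
    g=c["frame"].max(2).astype(int);u,v=uv;w=g[v-r:v+r+1,u-r:u+r+1]<60
    n,l,st,ce=cv2.connectedComponentsWithStats(w.astype(np.uint8)); k=1+st[1:,4].argmax();print(uv,st[k],ce[k]+[u-r,v-r]);return ce[k]+[u-r,v-r]
own=[[68,-68,175],[68,68,175],[-68,-68,175],[-68,68,175]]
pt=np.array([pad(Tt,q) for q in[(371,161),(319,183),(394,212),(343,235)]])
ps=np.array([pad(S,q,10) for q in[(256,181),(312,180),(261,143),(316,144)]])
W=[onz(Tt,q,175) for q in pt];print(np.round(W,1));print(np.round([onz(S,q,175) for q in ps],1))
f=lambda p:np.r_[(proj(Tt,T(p,own))-pt).ravel(),(proj(S,T(p,own))-ps).ravel()]
m=np.mean(W,0)
for th0 in(0,.4):
    r=least_squares(f,[m[0],m[1],th0],loss="soft_l1");print(r.x,np.round(r.fun,1),np.round(T(r.x,own)[[0,3]],1))
np.save("pose.npy",r.x)
print("hub",proj(S,T(r.x,D([[0,0,8]]))), "0 tip",proj(S,T(r.x,D(ang(np.array([0.]),55,8)))))
# rectify dial plane at z=8mm: 6 px/mm*... 
q=np.array([[-85,-85,8],[-85,85,8],[85,85,8],[85,-85,8]])
H=cv2.getPerspectiveTransform(proj(S,T(r.x,D(q))).astype(np.float32),np.float32([[0,0],[600,0],[600,600],[0,600]]))
I=cv2.warpPerspective(S["frame"],H,(600,600),flags=cv2.INTER_CUBIC)
cv2.imwrite("pics/dial1.png",I[:,:,::-1])
E
```

```text
(371, 161) [  4   5  19  19 215] [369.81860465 160.79534884]
(319, 183) [  5   5  19  19 221] [318.85972851 182.94117647]
(394, 212) [  4   3  25  20 245] [394.52653061 210.80816327]
(343, 235) [  4   5  20  19 227] [342.27312775 234.75330396]
(256, 181) [  2   2  16  12 159] [255.36477987 178.49685535]
(312, 180) [  2   5  15  11 158] [310.68987342 179.91139241]
(261, 143) [  3   4  15  10 126] [260.72222222 141.76984127]
(316, 144) [  0   5  14  10 122] [312.27868852 142.95901639]
[[ 650.  -142.6  175. ]
 [ 595.   -18.2  175. ]
 [ 527.6 -199.6  175. ]
 [ 470.6  -73.3  175. ]]
[[ 650.9 -139.2  175. ]
 [ 596.3  -15.1  175. ]
 [ 526.8 -194.7  175. ]
 [ 471.6  -70.4  175. ]]
[ 560.73276538 -106.81557225    6.70455837] [-0.6 -0.2 -0.5  0.  -1.2  0.5 -0.3 -0.1 -0.6 -0.3 -0.5 -0.6 -0.6 -0.3
 -0.6 -0.4] [[ 650.6 -141.1  175. ]
 [ 470.9  -72.6  175. ]]
[ 5.60732765e+02 -1.06815572e+02  4.21373060e-01] [-0.6 -0.2 -0.5  0.  -1.2  0.5 -0.3 -0.1 -0.6 -0.3 -0.5 -0.6 -0.6 -0.3
 -0.6 -0.4] [[ 650.6 -141.1  175. ]
 [ 470.9  -72.6  175. ]]
hub [[281.36220018 231.89939357]] 0 tip [[265.05541542 247.5146895 ]]
```

View pics/dial1.png

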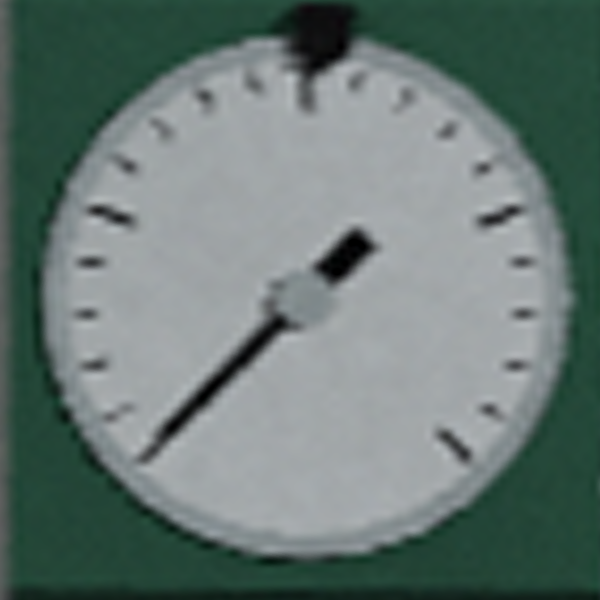

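>>> carry_out(
  steps=[
    [0, 0, -0.008, 0.1177],
    [0, 0, -0.008, 0.1177],
    [0, 0, -0.008, 0.1177],
    [0, 0, -0.008, 0.1177],
    [0, 0, -0.008, 0.1177],
    [0, 0, -0.008, 0.1177],
    [0, 0, 0, 0],
  ],
  fingers=0,
)

```text
time_s: 0.68
position: [268.7, 565.0, 250.2]
tool_rot: [-3.14, -0.002, 0.419]
wrist_force: [-0.1, -0.3, 0.8]
gripper_width: 1.1
```

```bash
cat >> dial.py <<'E'
P=np.load("pose.npy")
def rect(c,z=8):
    q=np.array([[-85,-85,z],[-85,85,z],[85,85,z],[85,-85,z]])
    H=cv2.getPerspectiveTransform(proj(c,T(P,D(q))).astype(np.float32),np.float32([[0,0],[600,0],[600,600],[0,600]]))
    return cv2.warpPerspective(c["frame"],H,(600,600),flags=cv2.INTER_CUBIC)
CX,CY=305,299
def polar(I,r0,r1,thr,bounds=None):
    g=I.max(2).astype(float); v,u=np.mgrid[:600,:600]; r=np.hypot(u-CX,v-CY)/3.53
    a=np.mod(np.arctan2(-(u-CX),v-CY)-np.radians(45),2*np.pi)  # from down, cw
    w=np.clip(thr-g,0,None)*((r>r0)&(r<r1))
    if bounds: w*=(a>bounds[0])&(a<bounds[1])
    return np.angle((w*np.exp(1j*a)).sum()), abs((w*np.exp(1j*a)).sum())/w.sum(), (w>0).sum()
def pointer(c): return polar(rect(c),30,50,110)
def goto(xy,z=None):
    s=manip.state(); d=np.r_[xy,s["position"][2] if z is None else z]-s["position"]
    from scipy.spatial.transform import Rotation as R
    return np.round(R.from_euler("xyz",s["tool_rot"]).as_matrix().T@d/1000,4), s
E
python3 - <<'E'
from dial import *
import pickle
S=pickle.load(open("scene1.pkl","rb"))
print(pointer(S)); 
for z in(8,11,14):
  I=rect(S,z)
  for r in((61,66),(66,72),(72,80),(66,80)): print(z,r,polar(I,*r,60,(1.8,3.3)))
for xy in((650.6,-141.1),): print(goto(xy))
E
```

```text
(np.float64(0.02578379569186266), np.float64(0.9995922464413198), np.int64(1270))
8 (61, 66) (np.float64(2.384781932804893), np.float64(0.9997824166592035), np.int64(141))
8 (66, 72) (np.float64(2.414649740840488), np.float64(0.9988138964128428), np.int64(909))
8 (72, 80) (np.float64(2.4075254027589534), np.float64(0.9973011260140922), np.int64(2271))
8 (66, 80) (np.float64(2.4096918295856145), np.float64(0.9977552991044415), np.int64(3180))
11 (61, 66) (np.float64(2.389200637241917), np.float64(0.999765591409383), np.int64(154))
11 (66, 72) (np.float64(2.4179211916543712), np.float64(0.9987888797888442), np.int64(920))
11 (72, 80) (np.float64(2.410226745169505), np.float64(0.9972953536132071), np.int64(2273))
11 (66, 80) (np.float64(2.4125868034575073), np.float64(0.9977466968930867), np.int64(3193))
14 (61, 66) (np.float64(2.393615565363462), np.float64(0.9997547109540598), np.int64(163))
14 (66, 72) (np.float64(2.4212620581401594), np.float64(0.9987644009976894), np.int64(930))
14 (72, 80) (np.float64(2.4128842881259103), np.float64(0.9972908163307882), np.int64(2284))
14 (66, 80) (np.float64(2.415474923698123), np.float64(0.9977385465084657), np.int64(3214))
(array([ 0.0616,  0.8004, -0.0009]), {'time_s': 0.6833, 'joint_positions': array([1.00803437e+00, 2.79582466e-02, 1.55629892e+00, 3.09880054e-05,
       1.55503959e+00, 5.89037919e-01]), 'dq': array([-0.00026749,  0.0075017 ,  0.02071151,  0.0011988 , -0.01710563,
       -0.15609795]), 'tau': array([-3.00988101e-02, -3.72629714e+01, -3.61264336e+01, -1.45065183e-03,
        1.24433963e-01,  8.32607802e-01]), 'position': array([268.65371066, 564.98429722, 250.23332982]), 'tool_rot': array([-3.14029138e+00, -1.89176690e-03,  4.18994767e-01]), 'wrist_force': array([-0.11321582, -0.30013671,  0.76846252]), 'moment': array([-0.07321649, -0.00501036, -0.01257708]), 'gripper_width': 1.1482609996884756})
```

>>> carry_out(
  steps=[
    [0.0026, 0.0334, 0, 0],
    [0.0026, 0.0334, 0, 0],
    [0.0026, 0.0334, 0, 0],
    [0.0026, 0.0334, 0, 0],
    [0.0026, 0.0334, 0, 0],
    [0.0026, 0.0334, 0, 0],
    [0.0026, 0.0334, 0, 0],
    [0.0026, 0.0334, 0, 0],
  ],
)

```text
time_s: 1.35
position: [396.6, 327.4, 247.8]
tool_rot: [3.141, 0.001, 0.424]
wrist_force: [-0.4, -1.1, -0.1]
gripper_width: 0.2
```

>>> carry_out(
  steps=[
    [0.0026, 0.0334, 0, 0],
    [0.0026, 0.0334, 0, 0],
    [0.0026, 0.0334, 0, 0],
    [0.0026, 0.0334, 0, 0],
    [0.0026, 0.0334, 0, 0],
    [0.0026, 0.0334, 0, 0],
    [0.0026, 0.0334, 0, 0],
    [0.0026, 0.0334, 0, 0],
  ],
)

```text
time_s: 2.02
position: [524.8, 92.0, 247.8]
tool_rot: [-3.141, 0.001, 0.424]
wrist_force: [1.6, -0.7, -0.5]
gripper_width: 0.2
```

>>> carry_out(
  steps=[
    [0.0025, 0.0334, 0, 0],
    [0.0025, 0.0334, 0, 0],
    [0.0025, 0.0334, 0, 0],
    [0.0025, 0.0334, 0, 0],
    [0.0025, 0.0334, 0, 0],
    [0.0025, 0.0334, 0, 0],
    [0.0025, 0.0334, 0, 0],
    [0, 0, 0, 0],
  ],
)

```text
time_s: 2.68
position: [637.1, -117.5, 246.6]
tool_rot: [3.141, 0.002, 0.419]
wrist_force: [-0.9, -0.1, -0.1]
gripper_width: 0.2
```

```bash
python3 - <<'E'
from dial import *
d,s=goto((650.6,-141.1));print(d,s["position"],s["tool_rot"],s["wrist_force"])
E
```

```text
[0.0028 0.027  0.    ] [ 637.07526077 -117.54915466  246.62532083] [3.14085710e+00 2.12418537e-03 4.19079335e-01] [-0.94510481 -0.1115952  -0.06676913]
```

>>> carry_out(
  steps=[
    [0.0014, 0.0135, 0, 0],
    [0.0014, 0.0135, 0, 0],
    [0, 0, 0.012, 0],
    [0, 0, 0.012, 0],
    [0, 0, 0.012, 0],
    [0, 0, 0.012, 0],
    [0, 0, 0.01, 0],
    [0, 0, 0, 0],
  ],
)

```text
time_s: 3.35
position: [647.6, -134.9, 186.4]
tool_rot: [-3.137, 0.005, 0.422]
wrist_force: [-0.0, 0.2, -0.9]
gripper_width: 0.1
```

```bash
python3 - <<'E'
from dial import *
d,s=goto((650.6,-141.1));print(d,s["position"],s["wrist_force"])
c=cam("scene");print(pointer(c));I=cv2.resize(c["frame"][100:300,180:400],None,fx=2.6,fy=2.6,interpolation=cv2.INTER_CUBIC)
cv2.imwrite("pics/s2.png",I[:,:,::-1])
E
```

```text
[ 0.0002  0.0069 -0.    ] [ 647.63537362 -134.87309239  186.36919621] [-0.03591464  0.16359096 -0.86335837]
(np.float64(0.02582270454242089), np.float64(0.9996307132783929), np.int64(1199))
```

View pics/s2.png

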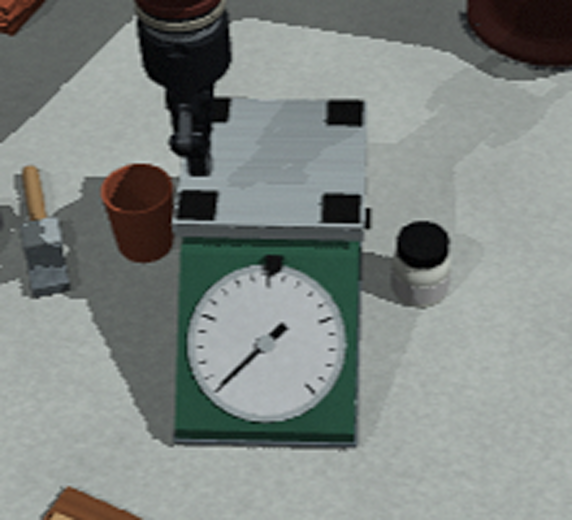

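```bash
python3 - <<'E'
from dial import *
c=cam("scene");s=manip.state();p=s["position"];print(p,proj(c,p),proj(c,[650.6,-141.1,175]),proj(c,[650.6,-141.1,186]))
t=cam("top");print(proj(t,p))
a=cv2.resize(c["frame"][130:200,220:290],None,fx=8,fy=8,interpolation=cv2.INTER_CUBIC)[:, :400]
b=cv2.resize(t["frame"][120:190,330:400],None,fx=8,fy=8,interpolation=cv2.INTER_CUBIC)[:,:400]
cv2.imwrite("pics/s3.png",np.hstack([a,b])[:,:,::-1])
E
```

```text
[ 649.16891097 -135.59273068  189.75749531] [[256.51862968 174.24271743]] [[254.75569752 178.18930264]] [[254.37929364 175.01426495]]
[[367.84638488 159.78541137]]
```

View pics/s3.png

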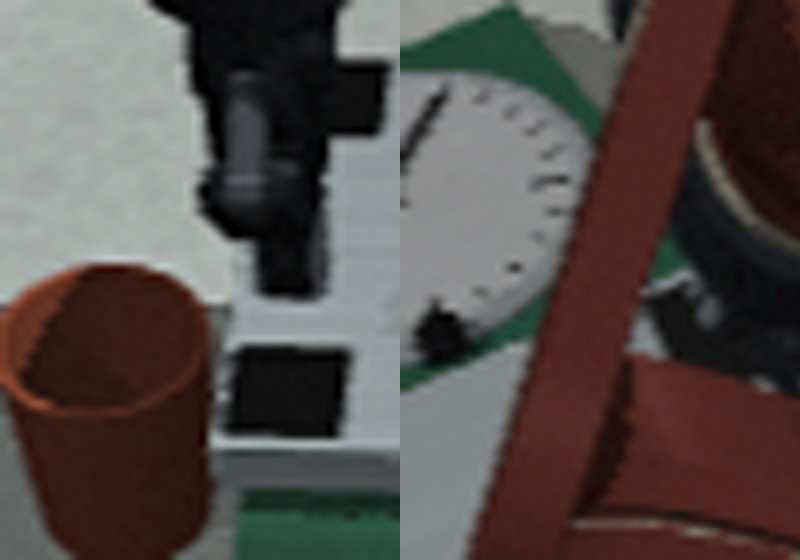

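```bash
python3 - <<'E'
from dial import *
w=cam("wrist");s=manip.state();p=s["position"];print(p,"tcp",proj(w,p),"pad",proj(w,[650.6,-141.1,175]))
print(proj(w,T(P,[[50,-86,175],[86,-86,175],[86,-50,175],[50,-50,175]])))
print("cam",-w["R"].T@w["t"],w["R"][2])
save(w,"w1")
import pickle
S=pickle.load(open("scene1.pkl","rb"));print(proj(S,[268,564,200]),proj(S,[268,564,220]))
E
```

```text
[ 650.11873482 -136.05241838  191.62695375] tcp [[323.14086321 232.43247214]] pad [[320.85472621 228.67832676]]
[[297.39398056 250.12059981]
 [344.40238213 250.12236531]
 [345.68656994 205.91711747]
 [296.01517834 205.90953782]]
cam [615.77921768 -61.56600907 364.74947231] [ 0.13052238 -0.28943013 -0.94825846]
[[577.07866823 160.40590889]] [[580.36101038 154.48148373]]
```

View pics/w1.png

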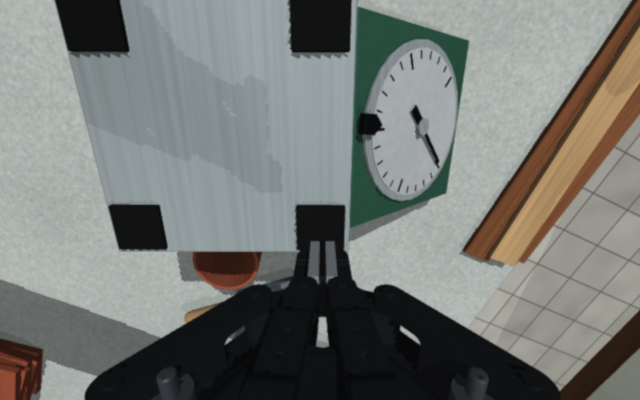

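```bash
python3 - <<'E'
from dial import *
c=cam("scene");w=cam("wrist");p=manip.state()["position"];print(p)
M=lambda c:c["K"]@np.c_[c["R"],c["t"]]
X=cv2.triangulatePoints(M(c),M(w),np.float64([[256.2],[167.]]),np.float64([[322.],[240.]]))
X=(X[:3]/X[3]).ravel();print(X,proj(c,X),proj(w,X))
for dz in(0,6,12,18,24):print(dz,proj(c,p+[0,0,dz]),proj(w,p+[0,0,dz]))
E
```

```text
[ 650.27419083 -136.22869639  191.99447451]
[ 648.23300649 -134.22309179  213.52827381] [[256.41184953 167.12732255]] [[321.19797182 242.88482717]]
0 [[255.98701804 173.79799933]] [[322.75873588 231.67345409]]
6 [[255.78459221 172.03494375]] [[322.79629624 235.55130357]]
12 [[255.58063863 170.25858206]] [[322.83623855 239.67507403]]
18 [[255.37513994 168.46876303]] [[322.87879683 244.06892483]]
24 [[255.16807853 166.66533318]] [[322.92423676 248.76028702]]
```

Wrist view: the shut fingertips end at about (322,240), over the first pad at (320,228). They appear to end slightly behind the stated TCP. I'll descend gently and find contact by force.

>>> carry_out(
  steps=[
    [-0.001, 0.0025, 0.003, 0],
    [-0.001, 0.002, 0.003, 0],
    [0, 0, 0.003, 0],
    [0, 0, 0.003, 0],
    [0, 0, 0.002, 0],
    [0, 0, 0, 0],
    [0, 0, 0, 0],
  ],
)

```text
time_s: 4.23
position: [649.5, -141.0, 176.4]
tool_rot: [-3.141, 0.0, 0.421]
wrist_force: [-0.4, 0.1, -0.1]
gripper_width: -0.0
```

```bash
cat > r.py <<'E'
from dial import *
c=cam("scene");a=pointer(c);s=manip.state();print("ptr %.3f q %.4f n %d"%a,s["time_s"],np.round(s["position"],2),np.round(s["wrist_force"],1))
E
python3 r.py
```

```text
ptr 0.026 q 0.9996 n 1189 4.2833 [ 649.67 -140.97  176.63] [ 0.1 -0.2 -0.3]
```

>>> carry_out(
  steps=[
    [0, 0, 0.002, 0],
    [0, 0, 0.002, 0],
    [0, 0, 0.002, 0],
    [0, 0, 0.002, 0],
    [0, 0, 0, 0],
    [0, 0, 0, 0],
  ],
)

```text
time_s: 4.78
position: [649.5, -141.0, 168.4]
tool_rot: [-3.141, 0.0, 0.421]
wrist_force: [-0.3, -0.5, 0.0]
gripper_width: -0.1
```

```bash
python3 r.py
```

```text
ptr 0.026 q 0.9996 n 1184 4.8333 [ 649.66 -141.01  168.6 ] [-1.1  0.2 -0.8]
```

>>> carry_out(
  steps=[
    [0, 0, 0.002, 0],
    [0, 0, 0.002, 0],
    [0, 0, 0.002, 0],
    [0, 0, 0, 0],
    [0, 0, 0, 0],
  ],
)

```text
time_s: 5.25
position: [649.5, -141.0, 162.3]
tool_rot: [-3.141, 0.0, 0.421]
wrist_force: [-0.3, -0.4, -0.2]
gripper_width: 0.0
```

```bash
python3 r.py
```

```text
ptr 0.026 q 0.9996 n 1180 5.3 [ 649.63 -141.01  162.54] [ 1.4 -0.5 -0.1]
```

>>> carry_out(
  steps=[
    [0, 0, 0.002, 0],
    [0, 0, 0.002, 0],
    [0, 0, 0.001, 0],
    [0, 0, 0, 0],
    [0, 0, 0, 0],
  ],
)

```text
time_s: 5.72
position: [649.6, -141.0, 157.5]
tool_rot: [-3.141, 0.0, 0.421]
wrist_force: [0.1, 0.6, -0.7]
gripper_width: 0.1
```

```bash
python3 r.py; python3 - <<'E'
from dial import *
c=cam("scene");w=cam("wrist")
a=cv2.resize(c["frame"][130:200,220:290],None,fx=6,fy=6,interpolation=cv2.INTER_CUBIC)[:, :380]
b=cv2.resize(w["frame"][190:295,275:371],None,fx=4,fy=4,interpolation=cv2.INTER_CUBIC)
cv2.imwrite("pics/s4.png",np.hstack([a,b])[:,:,::-1])
E
```

```text
ptr 0.026 q 0.9996 n 1181 5.7667 [ 649.69 -141.    157.67] [-0.6  0.9 -0.1]
```

View pics/s4.png

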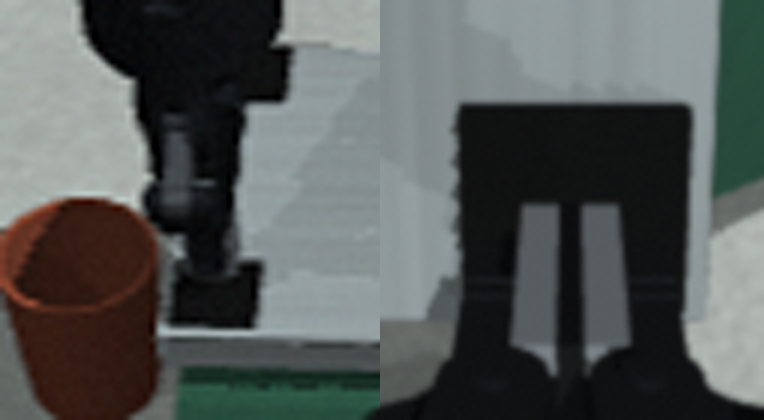

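>>> carry_out(
  steps=[
    [0, 0, 0.002, 0],
    [0, 0, 0.002, 0],
    [0, 0, 0.001, 0],
    [0, 0, 0, 0],
    [0, 0, 0, 0],
  ],
)

```text
time_s: 6.28
position: [649.6, -141.0, 152.4]
tool_rot: [-3.141, 0.0, 0.421]
wrist_force: [0.1, 0.6, 0.5]
gripper_width: 0.0
```

```bash
python3 r.py
```

```text
ptr 0.026 q 0.9996 n 1182 6.3333 [ 649.66 -141.03  152.61] [ 0.2 -0.8  0.6]
```

>>> carry_out(
  steps=[
    [0, 0, 0.002, 0],
    [0, 0, 0.002, 0],
    [0, 0, 0, 0],
    [0, 0, 0, 0],
  ],
)

```text
time_s: 6.67
position: [649.5, -141.0, 148.4]
tool_rot: [-3.141, 0.0, 0.421]
wrist_force: [1.0, 0.1, -0.2]
gripper_width: 0.0
```

```bash
python3 r.py
```

```text
ptr 0.026 q 0.9996 n 1184 6.7167 [ 649.6  -140.99  148.53] [-0.8  0.4 -0.3]
```

```bash
python3 - <<'E'
from dial import *
c=cam("scene");w=cam("wrist");p=manip.state()["position"]
for dz in(0,10,20,26,32):print(dz,proj(c,p+[0,0,dz]),proj(w,p+[0,0,dz]))
print(proj(c,T(P,[[68,-68,175]])),proj(w,T(P,[[68,-68,175]])))
g=lambda I:np.clip(255*(I/255.)**.45,0,255).astype(np.uint8)
a=cv2.resize(g(c["frame"][145:195,230:280]),None,fx=8,fy=8,interpolation=cv2.INTER_CUBIC)
b=cv2.resize(g(w["frame"][195:295,275:371]),None,fx=4,fy=4,interpolation=cv2.INTER_CUBIC)
cv2.imwrite("pics/s5.png",np.hstack([a,b])[:,:,::-1])
E
```

```text
0 [[255.82772166 185.3681189 ]] [[322.83242457 231.6760347 ]]
10 [[255.49791626 182.57476529]] [[322.87752714 238.25759115]]
20 [[255.16405787 179.74708396]] [[322.92761115 245.56605783]]
26 [[254.9617662  178.03373365]] [[322.96040771 250.35186925]]
32 [[254.75797186 176.30765622]] [[322.99553187 255.47733467]]
[[254.772307   178.19442933]] [[324.26900577 251.07787733]]
```

View pics/s5.png

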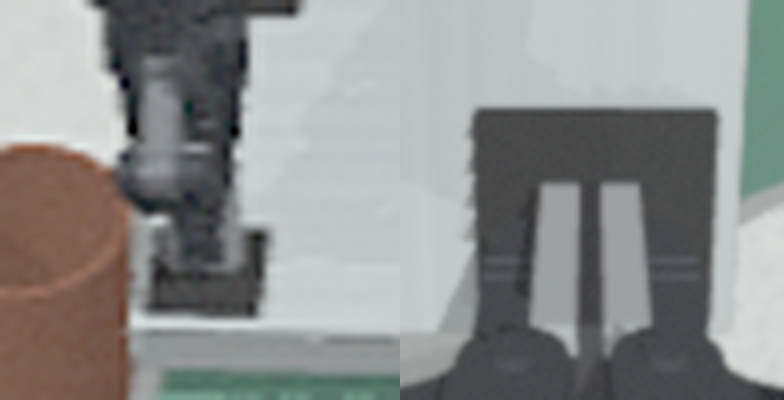

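The gap is still a few mm: the visible finger faces stand about 33 mm above the reported TCP. I'll keep going down in small steps.

>>> carry_out(
  steps=[
    [0, 0, 0.002, 0],
    [0, 0, 0.002, 0],
    [0, 0, 0.002, 0],
    [0, 0, 0, 0],
    [0, 0, 0, 0],
  ],
)

```text
time_s: 7.23
position: [649.8, -141.1, 142.9]
tool_rot: [3.141, -0.0, 0.421]
wrist_force: [-0.4, -0.1, 1.3]
gripper_width: -0.1
```

```bash
python3 r.py
```

```text
ptr 0.320 q 0.9997 n 955 7.2833 [ 649.81 -141.05  143.02] [-1.1 -0.2  1.7]
```

>>> carry_out(
  steps=[
    [0, 0, 0.0015, 0],
    [0, 0, 0.0015, 0],
    [0, 0, 0.0015, 0],
    [0, 0, 0.0015, 0],
    [0, 0, 0.0015, 0],
    [0, 0, 0.001, 0],
    [0, 0, 0, 0],
    [0, 0, 0, 0],
  ],
)

```text
time_s: 7.95
position: [649.9, -141.1, 135.6]
tool_rot: [3.141, -0.0, 0.421]
wrist_force: [-4.3, 1.5, 8.2]
gripper_width: -0.3
```

```bash
python3 r.py
```

```text
ptr 1.739 q 0.9996 n 1315 8.0 [ 649.88 -141.11  135.61] [-3.4  0.9  8.1]
```

>>> carry_out(
  steps=[
    [0, 0, 0.001, 0],
    [0, 0, 0.001, 0],
    [0, 0, 0.001, 0],
    [0, 0, 0.0007, 0],
    [0, 0, 0, 0],
    [0, 0, 0, 0],
  ],
)

```text
time_s: 8.5
position: [649.9, -141.1, 132.6]
tool_rot: [3.141, -0.0, 0.421]
wrist_force: [-3.7, 0.9, 10.4]
gripper_width: 0.2
```

```bash
python3 r.py; python3 - <<'E'
from dial import *
c=cam("scene");save(c,"p1");I=rect(c)
print([polar(I,*r,60,(1.8,3.3))[0] for r in((66,80),(72,80))])
cv2.imwrite("pics/dial2.png",cv2.resize(I,(450,450))[:,:,::-1])
E
```

```text
ptr 2.304 q 0.9995 n 1337 8.55 [ 649.92 -141.09  132.63] [-4.5  0.1 10.5]
[np.float64(2.40912827448613), np.float64(2.405950879713055)]
```

View pics/dial2.png

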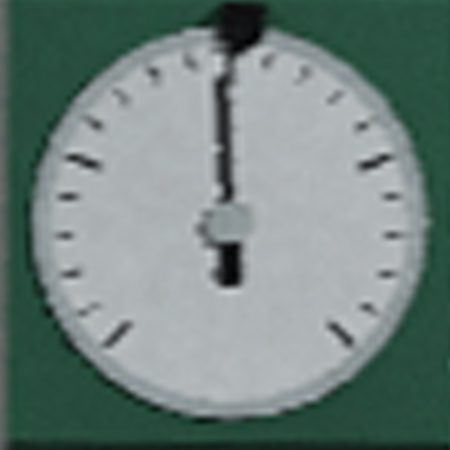

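The pointer stands near the top mark, about 0.1 rad short of the marker centre at (241,25). I'll nudge it 0.6 mm and hold.

>>> carry_out(
  steps=[
    [0, 0, 0.0006, 0],
    [0, 0, 0, 0],
    [0, 0, 0, 0],
    [0, 0, 0, 0],
    [0, 0, 0, 0],
    [0, 0, 0, 0],
    [0, 0, 0, 0],
    [0, 0, 0, 0],
  ],
)

```text
time_s: 9.27
position: [649.9, -141.1, 132.1]
tool_rot: [3.141, -0.0, 0.421]
wrist_force: [-4.6, 1.7, 10.6]
gripper_width: -0.2
```

```bash
python3 r.py
```

```text
ptr 2.388 q 0.9996 n 1204 9.3167 [ 649.93 -141.09  132.18] [-4.1  2.2 10.1]
```

>>> carry_out(
  steps=[
    [0, 0, 0, 0],
    [0, 0, 0, 0],
    [0, 0, 0, 0],
    [0, 0, 0, 0],
    [0, 0, 0, 0],
    [0, 0, 0, 0],
  ],
)

```text
time_s: 9.82
position: [649.9, -141.1, 132.1]
tool_rot: [3.141, -0.0, 0.421]
wrist_force: [-3.9, 1.3, 10.0]
gripper_width: 0.2
```

```bash
python3 r.py
```

```text
ptr 2.388 q 0.9996 n 1222 9.8667 [ 649.9  -141.09  132.15] [-5.7  1.2  9.7]
```

Held at 2.39 against the marker's 2.41 for over a second. Releasing gradually now.

>>> carry_out(
  steps=[
    [0, 0, -0.003, 0],
    [0, 0, -0.003, 0],
    [0, 0, -0.003, 0],
    [0, 0, -0.003, 0],
    [0, 0, -0.004, 0],
    [0, 0, -0.008, 0],
    [0, 0, -0.012, 0],
    [0, 0, -0.012, 0],
  ],
)

```text
time_s: 10.53
position: [649.3, -140.9, 178.1]
tool_rot: [-3.141, 0.001, 0.421]
wrist_force: [0.9, -0.5, 0.1]
gripper_width: -0.3
```

>>> carry_out(
  steps=[
    [0, 0, -0.006, 0],
    [0, 0, 0, 0],
    [0, 0, 0, 0],
    [0, 0, 0, 0],
  ],
)

```text
time_s: 10.87
position: [649.4, -140.9, 183.5]
tool_rot: [-3.141, 0.0, 0.421]
wrist_force: [-0.4, 0.5, -0.4]
gripper_width: 0.1
```

```bash
python3 r.py;python3 - <<'E'
from dial import *
d,s=goto(T(P,[[-68,68,175]])[0,:2]);print(d)
E
```

```text
ptr 0.026 q 0.9996 n 1186 10.9167 [ 649.26 -140.87  183.07] [-0.8 -0.8 -0.8]
[-0.1349 -0.1352  0.0003]
```

>>> carry_out(
  steps=[
    [-0.019, -0.019, 0, 0],
    [-0.02, -0.02, 0, 0],
    [-0.02, -0.02, 0, 0],
    [-0.02, -0.02, 0, 0],
    [-0.02, -0.02, 0, 0],
    [-0.02, -0.02, 0, 0],
    [-0.0155, -0.0155, 0, 0],
    [0, 0, 0, 0],
  ],
)

```text
time_s: 11.58
position: [468.9, -71.8, 182.6]
tool_rot: [-3.14, 0.002, 0.421]
wrist_force: [1.1, -0.9, -0.4]
gripper_width: 0.0
```

>>> carry_out(
  steps=[
    [0, 0, 0.008, 0],
    [0, 0, 0.008, 0],
    [0, 0, 0.007, 0],
    [0, 0, 0.006, 0],
    [0, 0, 0.003, 0],
    [0, 0, 0, 0],
    [0, 0, 0, 0],
  ],
)

```text
time_s: 12.17
position: [472.0, -73.3, 151.5]
tool_rot: [-3.141, 0.001, 0.421]
wrist_force: [-0.1, -0.5, 0.7]
gripper_width: -0.3
```

```bash
python3 r.py;python3 - <<'E'
from dial import *
d,s=goto(T(P,[[-68,68,175]])[0,:2]);print(d)
c=cam("scene");w=cam("wrist");t=cam("top")
g=lambda I:np.clip(255*(I/255.)**.6,0,255).astype(np.uint8)
a=cv2.resize(g(c["frame"][120:270,220:370]),None,fx=2.66,fy=2.66,interpolation=cv2.INTER_CUBIC)[:399,:399]
b=cv2.resize(g(w["frame"][195:295,275:371]),None,fx=4,fy=4,interpolation=cv2.INTER_CUBIC)[:399]
cv2.imwrite("pics/s6.png",np.hstack([a,b])[:,:,::-1])
E
```

```text
ptr 0.026 q 0.9996 n 1231 12.2167 [472.28 -73.32 151.96] [ 0.4 -0.7 -0. ]
[-0.001  -0.0013 -0.    ]
```

View pics/s6.png

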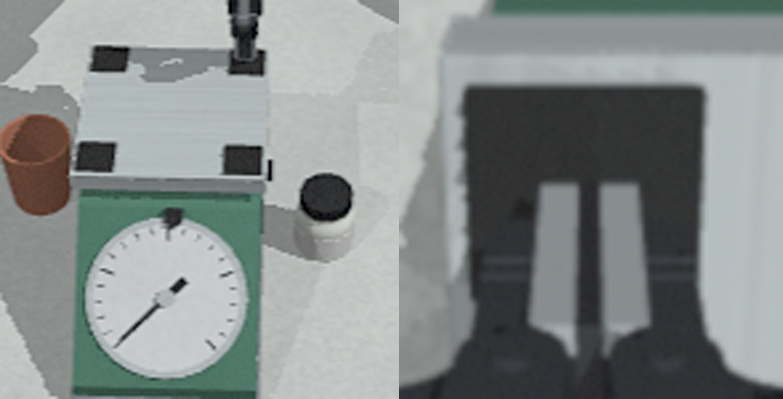

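The fingertips are over the back-right rest (crop (245,60)), the dial is in clear view, and the pointer is at zero.

>>> carry_out(
  steps=[
    [0, 0, 0.002, 0],
    [0, 0, 0.002, 0],
    [0, 0, 0.002, 0],
    [0, 0, 0.002, 0],
    [0, 0, 0.0015, 0],
    [0, 0, 0.0015, 0],
    [0, 0, 0, 0],
    [0, 0, 0, 0],
  ],
)

```text
time_s: 13.03
position: [472.0, -73.2, 141.2]
tool_rot: [-3.141, 0.0, 0.421]
wrist_force: [-2.3, 1.2, 3.5]
gripper_width: -0.0
```

```bash
python3 r.py
```

```text
ptr 0.653 q 0.9996 n 1166 13.0833 [471.96 -73.19 141.21] [-1.2  0.9  3.6]
```

>>> carry_out(
  steps=[
    [0, 0, 0.0015, 0],
    [0, 0, 0.0015, 0],
    [0, 0, 0.0015, 0],
    [0, 0, 0.0015, 0],
    [0, 0, 0.001, 0],
    [0, 0, 0.001, 0],
    [0, 0, 0, 0],
    [0, 0, 0, 0],
  ],
)

```text
time_s: 13.75
position: [472.1, -73.2, 134.0]
tool_rot: [3.142, -0.0, 0.421]
wrist_force: [-4.0, 1.3, 9.3]
gripper_width: -0.2
```

```bash
python3 r.py
```

```text
ptr 2.021 q 0.9995 n 1357 13.8 [472.09 -73.2  134.04] [-4.7  1.4  8.4]
```

>>> carry_out(
  steps=[
    [0, 0, 0.001, 0],
    [0, 0, 0.0007, 0],
    [0, 0, 0.0005, 0],
    [0, 0, 0, 0],
    [0, 0, 0, 0],
    [0, 0, 0, 0],
    [0, 0, 0, 0],
    [0, 0, 0, 0],
  ],
)

```text
time_s: 14.47
position: [472.1, -73.2, 132.2]
tool_rot: [3.141, 0.0, 0.421]
wrist_force: [-5.4, 1.2, 11.0]
gripper_width: -0.2
```

```bash
python3 r.py
```

```text
ptr 2.375 q 0.9995 n 1373 14.5167 [472.09 -73.22 132.21] [-5.   0.8 10.2]
```

>>> carry_out(
  steps=[
    [0, 0, 0, 0],
    [0, 0, 0, 0],
    [0, 0, 0, 0],
    [0, 0, 0, 0],
    [0, 0, 0, 0],
    [0, 0, 0, 0],
    [0, 0, 0, 0],
    [0, 0, 0, 0],
  ],
)

```text
time_s: 15.18
position: [472.1, -73.2, 132.2]
tool_rot: [3.141, -0.0, 0.421]
wrist_force: [-4.9, 2.1, 10.4]
gripper_width: 0.1
```

```bash
python3 r.py
```

```text
ptr 2.375 q 0.9995 n 1374 15.2333 [472.1  -73.22 132.21] [-5.5  1.3 10.3]
```

Held for over 0.7 s at 2.375 (0.15 division off). Releasing.

>>> carry_out(
  steps=[
    [0, 0, -0.003, 0],
    [0, 0, -0.003, 0],
    [0, 0, -0.003, 0],
    [0, 0, -0.003, 0],
    [0, 0, -0.004, 0],
    [0, 0, -0.008, 0],
    [0, 0, -0.012, 0],
    [0, 0, -0.015, 0],
  ],
)

```text
time_s: 15.9
position: [471.4, -73.0, 181.6]
tool_rot: [-3.14, 0.001, 0.421]
wrist_force: [-0.4, 0.2, 0.1]
gripper_width: 0.3
```

>>> carry_out(
  steps=[
    [0, 0, -0.02, 0],
    [0, 0, -0.02, 0],
    [0, 0, -0.02, 0],
    [0, 0, 0, 0],
    [0, 0, 0, 0],
    [0, 0, 0, 0],
  ],
)

```text
time_s: 16.4
position: [471.7, -73.1, 241.1]
tool_rot: [-3.141, 0.001, 0.421]
wrist_force: [0.5, -1.0, -0.4]
gripper_width: -0.3
```

```bash
python3 r.py;python3 - <<'E'
from dial import *
import pickle
S=pickle.load(open("scene1.pkl","rb"));c=cam("scene");save(c,"end")
d=cv2.absdiff(S["frame"],c["frame"]).max(2)
# housing/cup/jar/brush regions
for n,(x0,y0,x1,y1) in dict(dial=(245,195,322,272),cup=(218,160,247,202),jar=(330,184,356,220),brush=(184,160,210,216)).items():
    print(n,(d[y0:y1,x0:x1]>40).sum(), d[y0:y1,x0:x1].mean().round(2))
cv2.imwrite("pics/end2.png",cv2.resize(c["frame"][100:300,160:420],None,fx=2.5,fy=2.5)[:,:,::-1])
E
```

```text
ptr 0.026 q 0.9996 n 1239 16.45 [471.37 -73.01 240.33] [ 0.7  0.1 -0.7]
dial 0 3.56
cup 84 7.41
jar 0 3.55
brush 115 8.91
```

View pics/end2.png

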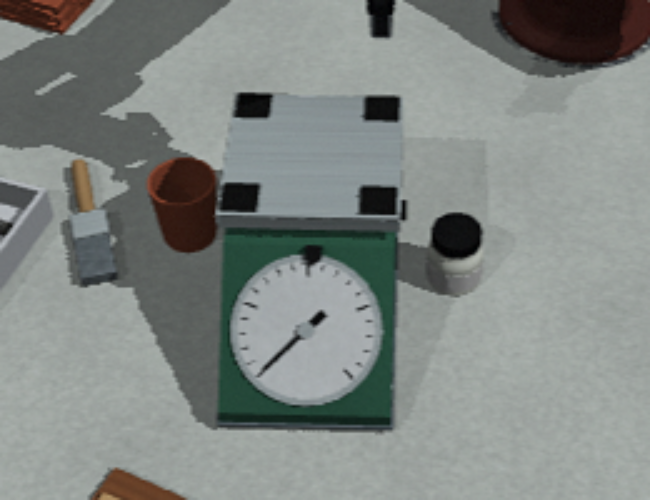

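The pointer is back at zero and the arm is clear. The dial and jar pixels are unchanged from the start. The differences around the cup and brush look like the arm's moving shadow.

```bash
python3 -c "
from rig import manip
print(manip.hand_in())"
```

```text
the job is handed in; nothing more can be done
None
```

I did both corner presses in the order asked, and the job is handed in at about 16.5 s of the 54 s allowed.

| Rest | Pointer held at | Marker | Off by | Held for | Vertical force | After release |
|---|---|---|---|---|---|---|
| Front-left | 2.39 rad | 2.41 rad | about 0.1 division | about 1.2 s | about 10 N | back to its zero reading |
| Back-right | 2.375 rad | 2.41 rad | about 0.15 division | over 0.7 s | about 10 N | back to its zero reading |

- **Overshoot:** no reading went past the marker. I read the pointer between moves, not during them.
- **Scale and bystanders:** between the first and last scene pictures the dial and jar areas showed no change. The cup and brush areas did differ. In the last picture both look to be in place, and I put the difference down to the arm's moving shadow, but I did not measure their poses separately.
- **Disagreement:** the fingertips touched the first rest with the reported TCP at about 144.5 mm, although the rest's top is at 175 mm. The fingers therefore end about 30 mm behind the stated TCP, so I set the pressing depth from the pointer instead.
- **Side force:** each press also read 4–5 N sideways at the wrist. I saw no movement of the scale.

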